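Make up the turbidity and chlorine test kits

ROBOT

A 6-joint arm with a two-finger parallel gripper is mounted at the origin on the work surface. World frame = base frame: x ahead of the robot, y to its left, z up, the work surface at z = 0. Lengths are in m, angles in rad, forces in N, time in s.
With the tool pointing down it reaches from about 0.325 to 1 m from the base axis. Payload 5.1 kg.
Tool frame: the origin (TCP) lies midway between the tips of the shut fingers; the grasp point (between the pads) lies 19 mm behind it; x points along the fingers, z is the direction in which the jaws open and shut, and the axes are right-handed (so a half turn about x gives the same grasp; the last joint's range is limited). The gripper opens to 85 mm and grips with 20 to 120 N. Pads are 22 mm wide; open, the fingers measure 114 mm over their backs; the gripper's body (76 mm by 85 mm) begins 54 mm behind the grasp point. The pads swing forward as they close: fully open they stand 13 mm farther back than shut.
Start: joints at [1.056, 0.124, 1.65, -0, 1.367, -0.083], TCP at [0.272, 0.59, 0.231] pointing down, gripper open.
Joint ranges: [-2.61, 2.61], [-1.02, 2.33], [0.03, 2.71], [-1.35, 4.49], [0.32, 2.68], [-2.91, 2.91]. Speed limits (rad/s): [2.57, 2.57, 3.14, 3.14, 3.14, 3.14].

INTERFACE

Orientations are given as a 3x3 rotation matrix whose columns are the frame's x, y, z axes.
In Python, from rig import manip, camera gives the robot as it stands.
- The arm moves only by the tool drive_tool, never from a script. Its argument "targets" is a list of rows, each an object of numbers: "grip": the closure in counts, from 0 (fully open) to 255 (shut); "dx", "dy", "dz": the shift along the world's x, y, z in m; "wx", "wy", "wz": the turn, a rotation vector about the world's x, y, z in degrees. In form: [{"grip": .., "dx": .., "dy": .., "dz": .., "wx": .., "wy": .., "wz": ..}, ...]. A call has 1 to 8 rows; each row is the pose to reach, as a shift and turn from the pose commanded when the call began; what a row does not reach only later rows make up. A row lasts 1/8 s, in which the tool goes at most 62.5 mm and 10.7 degrees, less where a joint would pass 70% of its speed; a pose out of reach is approached as far as the arm can. A call with a gripper value outside its range is refused whole. The fingers move at their own pace and stop on an object; the grip force is fixed at half the most. Time passes only in rows, so rows that repeat a pose let the fingers close. It gives the time, the measured TCP pose, the force and the opening at its end, in the units of the state.
- manip.get_state(): the state, without advancing time (a new reading comes with each control period).
- camera(name): name is "scene" or "top" or "wrist"; returns a dict with "img" (400x640x3 uint8, red, green, blue), "K" (3x3 intrinsics, pixels), "xyz" and "rotation" of the camera in the world. Camera axes: x right, y up, looking along -z (the intrinsics and any distortion apply to the point x, -y, -z); pixel columns grow to the right and rows downward; lengths in m; the calibration is good to about 2 mm. A picture is of the moment at which its call begins. There is no depth.
- manip.close_job(): hands the job in, once; it reports no verdict.
The state is a dict: "time_s": time; "q": joint angles; "joint_velocities": joint speeds; "joint_efforts": joint torques, N m; "tool_pos": TCP position; "tool_rot": TCP orientation; "wrist_force": force on the tool from outside, world axes, zero at the start; "moment": the same for the moment, N m; "grip_width": finger opening in m.
Only numpy, scipy, OpenCV 4.12 (cv2) and the standard library are available. Lean on these libraries where they do the work, as an engineer would, in place of code of your own. Each camera call takes 0.05 s, during which the arm holds its last target.

TASK

Make up the two water-test kits from the stock on the kitchen counter: in the three-bay tray put the dropper bottle in the bay next to the lug handle, the tall vial in the middle bay and the black light-shield hood in the last bay; in the two-bay tray put the white reagent jar in the bay next to the lug handle and the square cell in the other bay. Each thing must stand upright on the floor of its bay, let go and at rest, and the egg cup, the shaker and the sink plug must be left where they are.

Things in the scene. Friction and masses are not known exactly. Their poses are not given: they have to be found in the camera images.
- tray3: Low open grey plastic tray with three bays in a row, 196 x 68 mm, a lug handle (44 mm wide) standing 18 mm out from one end. Fixed. Origin: centre of its underside, on the counter; x along the row towards the lug end, z up. Floor, walls and dividers 4 mm thick, rims 18 mm above the counter; each bay 60 x 60 mm inside. Bay centres at x = +64 mm (next to the lug), 0 and -64 mm (last), y = 0.
- tray2: Low open grey plastic tray with two bays in a row, 132 x 68 mm, a lug handle (44 mm wide) standing 18 mm out from one end. Fixed. Origin: centre of its underside, on the counter; x along the row towards the lug end, z up. Floor, walls and dividers 4 mm thick, rims 18 mm above the counter; each bay 60 x 60 mm inside. Bay centres at x = +32 mm (next to the lug) and -32 mm, y = 0.
- vial_center (a point): Tall vial: round clear glass tube 30 mm in diameter, with a black screw cap of the same diameter and 18 mm high on top; 95 mm tall in all. Standing loose on the counter at the start. The point is on its upright axis, half-way up; z points up.
- cell_center (a point): Square cell: clear glass block 30 x 30 mm and 50 mm high with a flush square grey cap 12 mm high on top; 62 mm tall in all. Standing loose on the counter at the start. The point is on its upright axis, half-way up; z points up. x and y are square to its sides.
- jar_center (a point): Reagent jar: squat round white plastic jar 40 mm in diameter, its flat white lid (16 mm high) of the same diameter; 56 mm tall in all. Standing loose on the counter at the start. The point is on its upright axis, half-way up; z points up.
- hood_center (a point): Light-shield hood: round black plastic cap 38 mm in diameter and 52 mm high, with a bar 34 x 8 x 12 mm (long side along x) across its top; 64 mm tall in all. Standing loose on the counter at the start. The point is on its upright axis, half-way up; z points up.
- dropper_center (a point): Dropper bottle: round white plastic bottle 34 mm in diameter, straight up to 54 mm, then a shoulder and a pointed nozzle; 82 mm tall in all. Standing loose on the counter at the start. The point is on its upright axis, half-way up; z points up.
- egg_cup: Bystander: small open steel egg cup, 48 mm in diameter at the rim, 42 mm tall. Origin at the centre of its underside.
- shaker: Bystander: round domed steel shaker, 40 mm in diameter, 76 mm tall. Origin at the centre of its underside.
- plug: Bystander: flat steel sink plug, 48 mm in diameter and 12 mm thick with a small wire loop on top, 24 mm tall in all. Origin at the centre of its underside.
Mind the look-alikes: they are no part of the job. Leave any green or red look-alike of the part that bears jar_center alone.

How it is judged:
By the outcome, as a careful person would: the job done as asked, in the order asked, and still so for the second after the job is handed in, with the robot touching nothing.
It also fails if it takes over 128 s, if anything falls off the work surface, if the arm or the gripper's body presses on something with over 40 N, if the wrist force passes 120 N, or if a joint passes its speed limit or range.

## Working session

There is one attempt and no reset: what is moved stays moved. The work goes in short steps, Python scripts to look and compute and a tool call to move; the robot and the scene stay as the last step left them, time stands still between calls to the robot, and variables do not carry over. Pictures are saved under pics/ and viewed, and the job is handed in when it is done.

Besides the shell and the picture viewer there is one more tool, called after "Emit:" as name(argument=value, ...) on one line, values as JSON. drive_tool: Moves the arm, as the interface text tells. Its arguments: {"type":"object","properties":{"targets":{"type":"array","items":{"type":"object","properties":{"grip":{"type":"number"},"dx":{"type":"number"},"dy":{"type":"number"},"dz":{"type":"number"},"wx":{"type":"number"},"wy":{"type":"number"},"wz":{"type":"number"}}}}},"required":["targets"]}

```bash
mkdir -p pics; ls; python3 - <<'E'
from rig import manip, camera
import cv2
for n in ["scene","top","wrist"]:
    c=camera(n); cv2.imwrite(f"pics/{n}0.png",c["img"][:,:,::-1]); print(n,c["K"],c["xyz"],c["rotation"],[k for k in c])
print(manip.get_state())
E
```

```text
pics
scene [[382.31677942   0.         314.58083914]
 [  0.         382.31677942 202.36417281]
 [  0.           0.           1.        ]] [ 1.20238679 -0.06992996  0.59130997] [[ 0.12501225 -0.61747509  0.77659284]
 [ 0.99205734  0.0668012  -0.10658254]
 [ 0.01393473  0.78374875  0.62092167]] ['img', 'K', 'xyz', 'rotation']
top [[441.62233864   0.         325.33630152]
 [  0.         441.62233864 198.45744431]
 [  0.           0.           1.        ]] [ 0.44432833 -0.01720987  1.14834534] [[ 0.01913635  0.99405925 -0.10714478]
 [-0.99981446  0.01879012 -0.0042402 ]
 [-0.00220174  0.10720604  0.99423439]] ['img', 'K', 'xyz', 'rotation']
wrist [[323.2113859    0.         318.23676323]
 [  0.         323.2113859  198.05144303]
 [  0.           0.           1.        ]] [0.2066323  0.61924914 0.37239551] [[ 4.17513091e-01 -8.71338500e-01 -2.57782926e-01]
 [ 9.08670704e-01  4.00169768e-01  1.19086975e-01]
 [-6.08132398e-04 -2.83960164e-01  9.58835885e-01]] ['img', 'K', 'xyz', 'rotation']
{'time_s': 0.15, 'q': array([ 1.05639795e+00,  1.24364995e-01,  1.65135870e+00, -3.19562239e-05,
        1.36751024e+00, -8.25860295e-02]), 'joint_velocities': array([-0.00186974, -0.00239355, -0.0029346 , -0.00092087,  0.00054738,
        0.00051623]), 'joint_efforts': array([ 2.01105147e-03, -4.24225080e+01, -3.66014957e+01,  3.51508425e-05,
        4.68596496e-03, -1.84144983e-05]), 'tool_pos': array([0.27182708, 0.58990736, 0.23033008]), 'tool_rot': array([[-7.80281498e-04, -9.08211411e-01,  4.18510960e-01],
       [-1.44428141e-03,  4.18511674e-01,  9.08210269e-01],
       [-9.99998653e-01,  1.04212070e-04, -1.63826977e-03]]), 'wrist_force': array([ 0.25419435, -0.52349145, -0.1867744 ]), 'moment': array([-0.0244554 ,  0.01871762,  0.02012934]), 'grip_width': 0.08548482557321457}
```

View pics/scene0.png

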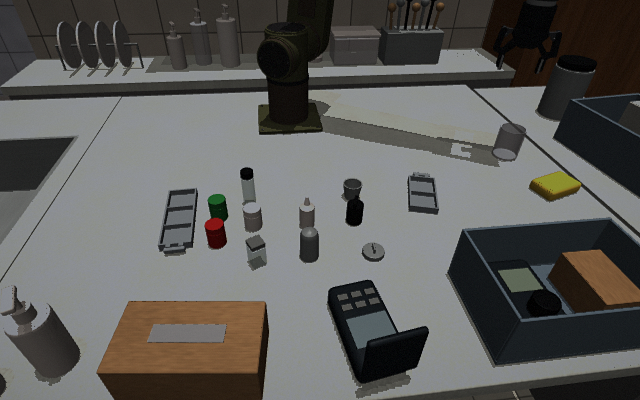

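View pics/top0.png

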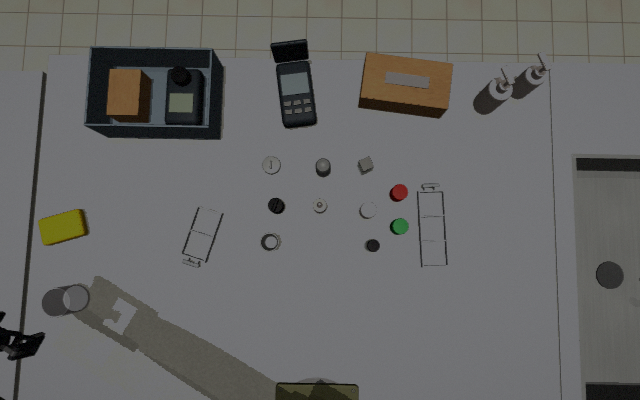

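View pics/wrist0.png

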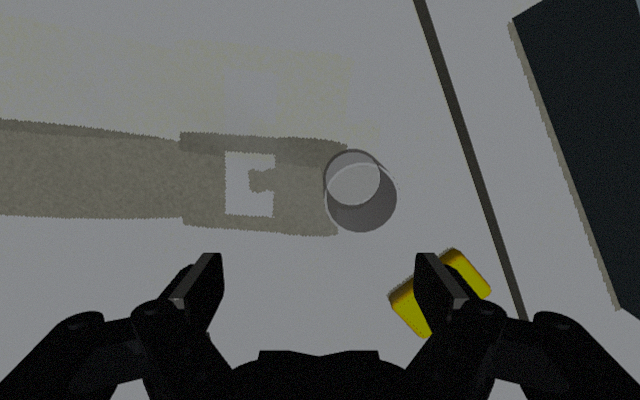

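The top view looks along +x (up) and +y (left). tray3 is at (432,228) with its lug at the upper end (430,186). tray2 is at (203,235) with its lug at the lower end (192,263). Candidate stock pixels are: white jar (368,210), red look-alike (399,192), green look-alike (400,226), vial cap (372,245), cell (366,164), dropper (320,205), hood (276,205), shaker (323,167), plug (271,165) and egg cup (270,242). I'll confirm these in an enlarged crop.

```bash
cat > h.py <<'E'
import numpy as np
def ray(c,u,v):
    K=c["K"]; d=np.array([(u-K[0,2])/K[0,0],-(v-K[1,2])/K[1,1],-1.]); return np.array(c["xyz"]),np.array(c["rotation"])@d
def onz(c,u,v,z):
    o,d=ray(c,u,v); return (o+d*(z-o[2])/d[2])
def proj(c,p):
    q=np.array(c["rotation"]).T@(np.array(p)-c["xyz"]); K=c["K"]; return K[0,0]*q[0]/-q[2]+K[0,2], K[1,2]-K[1,1]*q[1]/-q[2]
E
python3 - <<'E'
import cv2
t=cv2.imread("pics/top0.png"); s=cv2.imread("pics/scene0.png")
g=lambda a:cv2.convertScaleAbs(a,alpha=1.5,beta=10)
cv2.imwrite("pics/topc.png",g(cv2.resize(t[145:275,255:455],None,fx=4,fy=4,interpolation=cv2.INTER_CUBIC)))
cv2.imwrite("pics/topc2.png",g(cv2.resize(t[195:275,170:250],None,fx=6,fy=6,interpolation=cv2.INTER_CUBIC)))
cv2.imwrite("pics/scc.png",g(cv2.resize(s[160:270,150:400],None,fx=3.2,fy=3.2,interpolation=cv2.INTER_CUBIC)))
E
```

```text
(no output)
```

View pics/topc.png

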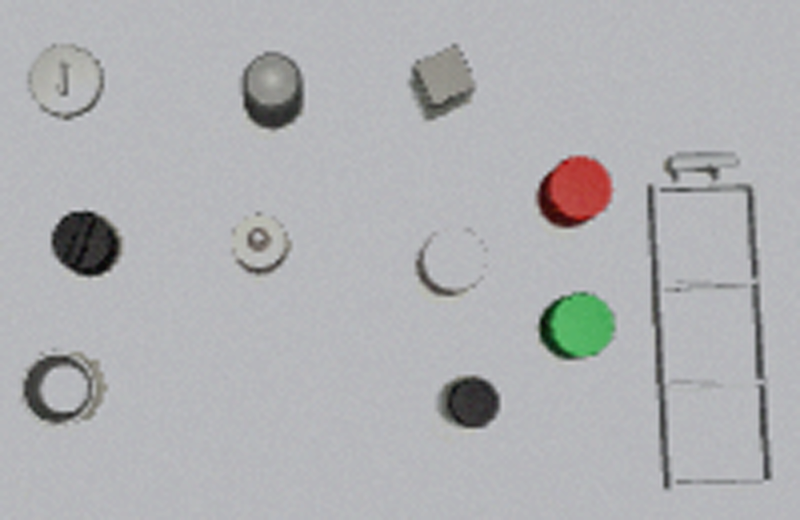

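View pics/topc2.png

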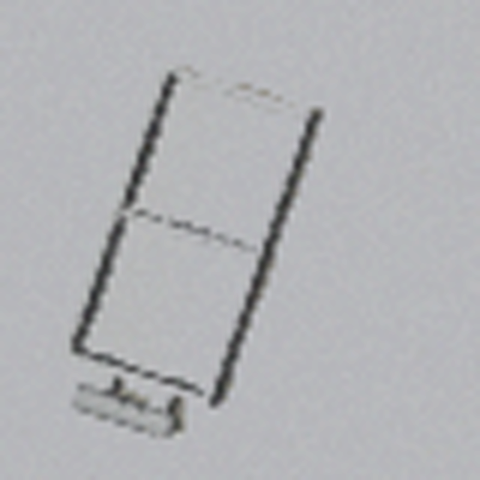

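View pics/scc.png

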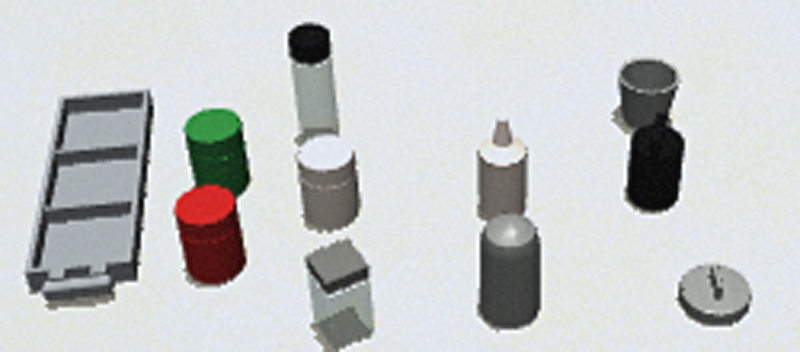

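The crop confirms the white jar at crop (455,259), i.e. top pixel (368,210). It is the only white 40 mm lid, and the other two jars are red and green. The vial is the smaller round black cap at crop (473,402). The hood is the black part with the bar at (84,242), and the dropper is the white part with the nozzle at (258,240). The shaker is the steel dome beside it. Next I'll measure positions.

```bash
python3 - <<'E'
from rig import manip, camera
from h import *
import cv2
t=camera("top"); s=camera("scene")
T=lambda u,v:(255+(u+.5)/4-.5,145+(v+.5)/4-.5)
S=lambda u,v:(150+(u+.5)/3.2-.5,160+(v+.5)/3.2-.5)
def tri(a,b):
    (o1,d1),(o2,d2)=ray(t,*a),ray(s,*b)
    A=np.array([d1,-d2]).T; k=np.linalg.lstsq(A,o2-o1,rcond=None)[0]
    p,q=o1+k[0]*d1,o2+k[1]*d2; return (p+q)/2,np.linalg.norm(p-q)
for n,a,b,z in [("vial",(473,402),(309,33),.095),("jar",(456,259),(327,153),.056),("cell",(443,77),(337,265),.062),("drop",(258,237),(503,122),.082),("hood",(86,241),(657,120),.064),("red",(580,187),(207,205),.056),("green",(582,323),(215,126),.056),("shaker",(272,78),(511,222),.076)]:
    p,e=tri(T(*a),S(*b)); print(n,"top",onz(t,*T(*a),z).round(4)[:2],"scene",onz(s,*S(*b),z).round(4)[:2],"tri",p.round(4),round(e,4))
im=cv2.convertScaleAbs(s["img"][:,:,::-1],alpha=1.5,beta=10)
a=cv2.resize(im[180:260,150:210],None,fx=7,fy=7,interpolation=cv2.INTER_CUBIC)
b=cv2.resize(im[165:221,400:446],None,fx=8,fy=8,interpolation=cv2.INTER_CUBIC)
b=cv2.copyMakeBorder(b,0,a.shape[0]-b.shape[0],0,0,cv2.BORDER_CONSTANT)
cv2.imwrite("pics/trays.png",np.hstack([a,b])); print(a.shape,b.shape)
E
```

```text
vial top [ 0.4487 -0.1276] scene [ 0.4439 -0.128 ] tri [ 0.4487 -0.1274  0.0981] 0.0004
jar top [ 0.5368 -0.1204] scene [ 0.536  -0.1182] tri [ 0.5368 -0.1192  0.0567] 0.0023
cell top [ 0.65   -0.1108] scene [ 0.6536 -0.1113] tri [ 0.6506 -0.1113  0.0591] 0.0005
drop top [0.5457 0.0021] scene [0.5476 0.0027] tri [0.5459 0.0026 0.0807] 0.0008
hood top [0.543  0.1085] scene [0.5339 0.114 ] tri [0.5427 0.1096 0.071 ] 0.0038
red top [ 0.5833 -0.1972] scene [ 0.5818 -0.1959] tri [ 0.5831 -0.1963  0.0572] 0.0014
green top [ 0.4987 -0.1986] scene [ 0.497  -0.1969] tri [ 0.4985 -0.1975  0.0573] 0.0018
shaker top [ 0.6448 -0.0043] scene [ 0.6417 -0.0026] tri [ 0.6444 -0.0036  0.0785] 0.0015
(560, 420, 3) (560, 368, 3)
```

View pics/trays.png

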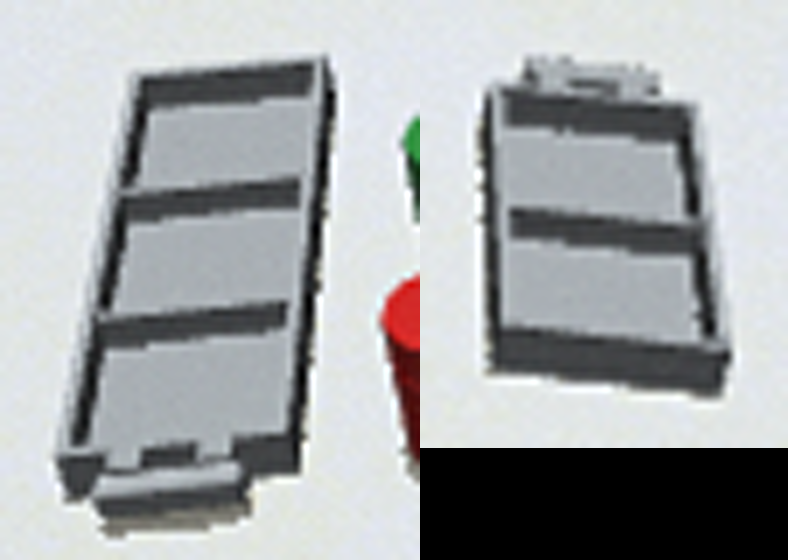

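```bash
python3 - <<'E'
from rig import manip, camera
from h import *
t=camera("top"); s=camera("scene")
A=lambda u,v:(150+(u+.5)/7-.5,180+(v+.5)/7-.5)
B=lambda u,v:(400+(u-420+.5)/8-.5,165+(v+.5)/8-.5)
T1=lambda u,v:(255+(u+.5)/4-.5,145+(v+.5)/4-.5)
T2=lambda u,v:(170+(u+.5)/6-.5,195+(v+.5)/6-.5)
def rep(n,c,pts):
    P=np.array([onz(c,*p,.018)[:2] for p in pts]); 
    print(n,"ctr",P.mean(0).round(4),"sides",[round(np.linalg.norm(P[i]-P[(i+1)%4]),4) for i in range(4)])
    d=(P[3]+P[2]-P[0]-P[1]); print("  yaw deg",np.degrees(np.arctan2(d[1],d[0])).round(2)); print(P.round(4).tolist())
rep("tray3 scene",s,[A(137,75),A(328,58),A(300,437),A(58,457)])
rep("tray2 scene",s,[B(728,350),B(497,332),B(487,87),B(703,103)])
# top: left line outer face of near wall; right line = inner face of far wall
rep("tray3 top(left outer,right inner/ far rim)",t,[T1(664,487),T1(772,479),T1(752,186),T1(648,186)])
rep("tray2 top",t,[T2(172,72),T2(322,108),T2(218,403),T2(73,350)])
E
```

```text
tray3 scene ctr [ 0.4944 -0.2873] sides [np.float64(0.0661), np.float64(0.1974), np.float64(0.0707), np.float64(0.1946)]
  yaw deg 3.35
[[0.3982, -0.3261], [0.395, -0.26], [0.5918, -0.2462], [0.5926, -0.3169]]
tray2 scene ctr [0.4688 0.3052] sides [np.float64(0.068), np.float64(0.1322), np.float64(0.0707), np.float64(0.1321)]
  yaw deg 162.65
[[0.5397, 0.3186], [0.5239, 0.2524], [0.3974, 0.2905], [0.4141, 0.3592]]
tray3 top(left outer,right inner/ far rim) ctr [ 0.4956 -0.2859] sides [np.float64(0.0686), np.float64(0.187), np.float64(0.067), np.float64(0.192)]
  yaw deg 3.09
[[0.3978, -0.2568], [0.4041, -0.3252], [0.5909, -0.3143], [0.5896, -0.2473]]
tray2 top ctr [0.4707 0.3   ] sides [np.float64(0.0665), np.float64(0.1315), np.float64(0.066), np.float64(0.1243)]
  yaw deg 163.06
[[0.539, 0.3139], [0.5247, 0.2489], [0.399, 0.2874], [0.42, 0.3499]]
```

Measured heights match the known sizes: jar 0.057, dropper 0.081, vial 0.098 and cell 0.059 m. The tray sides match 196x68 and 132x68 within 3 mm. I'll start with the dropper at (0.546, 0.002) and keep the jaws along y.

Emit:
drive_tool(targets=[{"grip":40,"dx":0.274,"dy":-0.588,"dz":-0.07,"wz":26},{"grip":40,"dx":0.274,"dy":-0.588,"dz":-0.07,"wz":26},{"grip":40,"dx":0.274,"dy":-0.588,"dz":-0.07,"wz":26},{"grip":40,"dx":0.274,"dy":-0.588,"dz":-0.07,"wz":26},{"grip":40,"dx":0.274,"dy":-0.588,"dz":-0.07,"wz":26},{"grip":40,"dx":0.274,"dy":-0.588,"dz":-0.07,"wz":26},{"grip":40,"dx":0.274,"dy":-0.588,"dz":-0.07,"wz":26},{"grip":40,"dx":0.274,"dy":-0.588,"dz":-0.07,"wz":26}])

```text
schema error: expected keys grip, dx, dy, dz, wx, wy, wz
```

Emit:
drive_tool(targets=[{"grip":40,"dx":0.274,"dy":-0.588,"dz":-0.07,"wx":0,"wy":0,"wz":26},{"grip":40,"dx":0.274,"dy":-0.588,"dz":-0.07,"wx":0,"wy":0,"wz":26},{"grip":40,"dx":0.274,"dy":-0.588,"dz":-0.07,"wx":0,"wy":0,"wz":26},{"grip":40,"dx":0.274,"dy":-0.588,"dz":-0.07,"wx":0,"wy":0,"wz":26},{"grip":40,"dx":0.274,"dy":-0.588,"dz":-0.07,"wx":0,"wy":0,"wz":26},{"grip":40,"dx":0.274,"dy":-0.588,"dz":-0.07,"wx":0,"wy":0,"wz":26},{"grip":40,"dx":0.274,"dy":-0.588,"dz":-0.07,"wx":0,"wy":0,"wz":26},{"grip":40,"dx":0.274,"dy":-0.588,"dz":-0.07,"wx":0,"wy":0,"wz":26}])

```text
time_s: 1.35
tool_pos: [0.4822, 0.1389, 0.178]
tool_rot: [[0.001, -1.0, -0.022], [0.0, -0.022, 1.0], [-1.0, -0.001, 0.0]]
wrist_force: [1.3, 1.2, 0.3]
grip_width: 0.072
```

Emit:
drive_tool(targets=[{"grip":40,"dx":0.064,"dy":-0.137,"dz":-0.02,"wx":0,"wy":0,"wz":0},{"grip":40,"dx":0.064,"dy":-0.137,"dz":-0.02,"wx":0,"wy":0,"wz":0},{"grip":40,"dx":0.064,"dy":-0.137,"dz":-0.02,"wx":0,"wy":0,"wz":0},{"grip":40,"dx":0.064,"dy":-0.137,"dz":-0.02,"wx":0,"wy":0,"wz":0}])

```text
time_s: 1.85
tool_pos: [0.5458, 0.0021, 0.1574]
tool_rot: [[-0.001, -1.0, -0.019], [0.0, -0.019, 1.0], [-1.0, 0.001, 0.0]]
wrist_force: [-0.8, 0.9, 0.7]
grip_width: 0.0717
```

```bash
cat > look.py <<'E'
import sys,cv2
from rig import manip,camera
from h import *
# usage: look.py name x y z  : draws the expected point on the wrist picture
c=camera("wrist"); im=cv2.convertScaleAbs(c["img"][:,:,::-1].copy(),alpha=1.4,beta=5)
a=[float(x) for x in sys.argv[2:]]
for i in range(0,len(a),3):
    u,v=proj(c,a[i:i+3]); print("expected px",round(u,1),round(v,1)); cv2.drawMarker(im,(int(round(u)),int(round(v))),(255,0,255),0,10,1)
cv2.imwrite(f"pics/{sys.argv[1]}.png",im)
s=manip.get_state(); print(s["time_s"],s["tool_pos"].round(4),s["grip_width"].round(4),"yaw",np.degrees(np.arctan2(s["tool_rot"][1,2],s["tool_rot"][0,2])).round(2))
E
python3 look.py w1 0.546 0.002 0.082 0.546 0.002 0.054
```

```text
expected px 319.1 208.2
expected px 319.0 197.1Traceback (most recent call last):
  File "look.py", line 10, in <module>
    s=manip.get_state(); print(s["time_s"],s["tool_pos"].round(4),s["grip_width"].round(4),"yaw",np.degrees(np.arctan2(s["tool_rot"][1,2],s["tool_rot"][0,2])).round(2))
                                                                  ^^^^^^^^^^^^^^^^^^^^^
AttributeError: 'float' object has no attribute 'round'
```

View pics/w1.png

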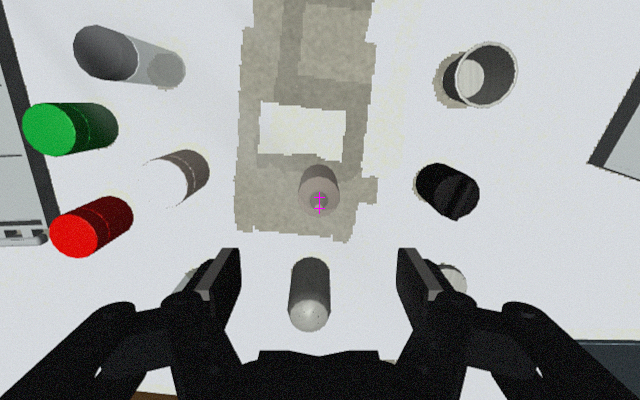

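The nozzle is at (320,205) in the wrist view, on the expected marks (319,197–208), and the space beside it is clear. I'll descend and grip.

Emit:
drive_tool(targets=[{"grip":40,"dx":0,"dy":0,"dz":-0.06,"wx":0,"wy":0,"wz":0},{"grip":40,"dx":0,"dy":0,"dz":-0.115,"wx":0,"wy":0,"wz":0},{"grip":40,"dx":0,"dy":0,"dz":-0.135,"wx":0,"wy":0,"wz":0},{"grip":255,"dx":0,"dy":0,"dz":-0.135,"wx":0,"wy":0,"wz":0},{"grip":255,"dx":0,"dy":0,"dz":-0.135,"wx":0,"wy":0,"wz":0},{"grip":255,"dx":0,"dy":0,"dz":-0.135,"wx":0,"wy":0,"wz":0},{"grip":255,"dx":0,"dy":0,"dz":-0.135,"wx":0,"wy":0,"wz":0},{"grip":255,"dx":0,"dy":0,"dz":-0.135,"wx":0,"wy":0,"wz":0}])

```text
time_s: 2.9
tool_pos: [0.548, 0.0037, 0.0258]
tool_rot: [[0.005, -1.0, -0.022], [0.0, -0.022, 1.0], [-1.0, -0.005, -0.0]]
wrist_force: [-0.3, 2.5, 6.6]
grip_width: 0.0322
```

Emit:
drive_tool(targets=[{"grip":255,"dx":0,"dy":0,"dz":0.02,"wx":0,"wy":0,"wz":0},{"grip":255,"dx":0,"dy":0,"dz":0.08,"wx":0,"wy":0,"wz":0},{"grip":255,"dx":0,"dy":0,"dz":0.14,"wx":0,"wy":0,"wz":0},{"grip":255,"dx":0.006,"dy":-0.055,"dz":0.14,"wx":0,"wy":0,"wz":2}])

```text
time_s: 3.4
tool_pos: [0.5556, -0.0503, 0.1717]
tool_rot: [[0.014, -0.998, -0.063], [-0.002, -0.063, 0.998], [-1.0, -0.014, -0.003]]
wrist_force: [1.0, -1.1, -0.6]
grip_width: 0.0326
```

```bash
sed -i 's/s\["grip_width"\].round(4)/round(float(s["grip_width"]),4),s["wrist_force"].round(1)/' look.py; python3 look.py w2 0.5584 -0.2833 0.004 0.4945 -0.287 0.004
```

```text
expected px 79.7 163.8
expected px 64.7 94.6
3.45 [ 0.5544 -0.0573  0.1687] 0.0322 [-0.5 -4.7 -0.4] yaw 93.34
```

View pics/w2.png

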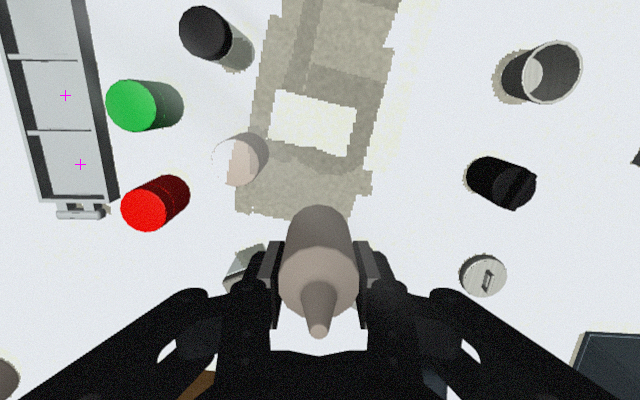

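Emit:
drive_tool(targets=[{"grip":255,"dx":0.006,"dy":-0.06,"dz":0,"wx":0,"wy":0,"wz":0},{"grip":255,"dx":0.006,"dy":-0.12,"dz":0,"wx":0,"wy":0,"wz":0},{"grip":255,"dx":0.006,"dy":-0.18,"dz":0,"wx":0,"wy":0,"wz":0},{"grip":255,"dx":0.006,"dy":-0.23,"dz":0,"wx":0,"wy":0,"wz":0},{"grip":255,"dx":0.006,"dy":-0.23,"dz":-0.03,"wx":0,"wy":0,"wz":0},{"grip":255,"dx":0.006,"dy":-0.23,"dz":-0.06,"wx":0,"wy":0,"wz":0},{"grip":255,"dx":0.006,"dy":-0.23,"dz":-0.06,"wx":0,"wy":0,"wz":0}])

```text
time_s: 4.32
tool_pos: [0.5553, -0.2802, 0.1002]
tool_rot: [[-0.005, -0.998, -0.056], [0.003, -0.056, 0.998], [-1.0, 0.005, 0.004]]
wrist_force: [0.5, 0.6, -1.2]
grip_width: 0.0322
```

```bash
python3 look.py w3 0.5584 -0.2833 0.004 0.4945 -0.287 0.004 0.4306 -0.2907 0.004
```

```text
expected px 314.5 203.7
expected px 314.2 118.6
expected px 313.8 19.2
4.375 [ 0.5567 -0.2808  0.1024] 0.032 [-0.  -0.4 -0.1] yaw 93.24
```

View pics/w3.png

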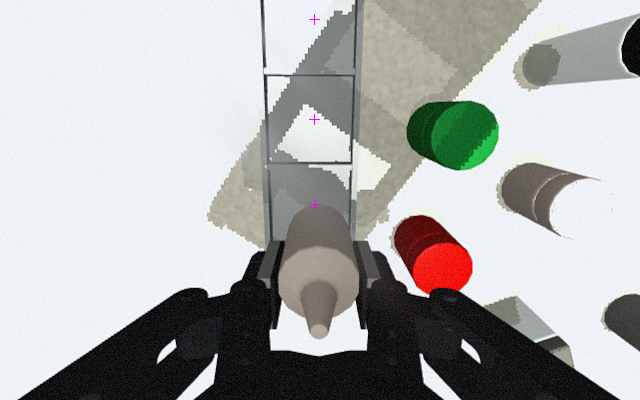

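The tray floor in view spans columns 268–352, so its centre is about 310. The marks are at 314, so the bays lie about 3 mm further to −y than I had. The rows agree. I'll correct y and lower.

Emit:
drive_tool(targets=[{"grip":255,"dx":0.002,"dy":-0.005,"dz":-0.03,"wx":0,"wy":0,"wz":0},{"grip":255,"dx":0.002,"dy":-0.005,"dz":-0.055,"wx":0,"wy":0,"wz":0},{"grip":255,"dx":0.002,"dy":-0.005,"dz":-0.068,"wx":0,"wy":0,"wz":0},{"grip":255,"dx":0.002,"dy":-0.005,"dz":-0.071,"wx":0,"wy":0,"wz":0},{"grip":255,"dx":0.002,"dy":-0.005,"dz":-0.073,"wx":0,"wy":0,"wz":0},{"grip":255,"dx":0.002,"dy":-0.005,"dz":-0.073,"wx":0,"wy":0,"wz":0}])

```text
time_s: 5.12
tool_pos: [0.5602, -0.2866, 0.0309]
tool_rot: [[0.001, -0.998, -0.057], [-0.001, -0.057, 0.998], [-1.0, -0.001, -0.001]]
wrist_force: [-1.0, 0.1, 0.1]
grip_width: 0.0323
```

Emit:
drive_tool(targets=[{"grip":255,"dx":0,"dy":0,"dz":-0.002,"wx":0,"wy":0,"wz":0},{"grip":255,"dx":0,"dy":0,"dz":-0.002,"wx":0,"wy":0,"wz":0}])

```text
time_s: 5.38
tool_pos: [0.5604, -0.2867, 0.0299]
tool_rot: [[0.001, -0.998, -0.057], [-0.001, -0.057, 0.998], [-1.0, -0.001, -0.001]]
wrist_force: [-1.3, 1.1, 5.7]
grip_width: 0.0321
```

Contact at 5.7 N. I'll release, opening only part way, and rise.

Emit:
drive_tool(targets=[{"grip":120,"dx":0,"dy":0,"dz":0,"wx":0,"wy":0,"wz":0},{"grip":80,"dx":0,"dy":0,"dz":0,"wx":0,"wy":0,"wz":0},{"grip":60,"dx":0,"dy":0,"dz":0,"wx":0,"wy":0,"wz":0},{"grip":60,"dx":0,"dy":0,"dz":0,"wx":0,"wy":0,"wz":0},{"grip":60,"dx":0,"dy":0,"dz":0.04,"wx":0,"wy":0,"wz":0},{"grip":60,"dx":0,"dy":0,"dz":0.09,"wx":0,"wy":0,"wz":0},{"grip":60,"dx":0,"dy":0,"dz":0.15,"wx":0,"wy":0,"wz":0}])

```text
time_s: 6.25
tool_pos: [0.5587, -0.2857, 0.1778]
tool_rot: [[-0.002, -0.998, -0.057], [0.002, -0.057, 0.998], [-1.0, 0.002, 0.002]]
wrist_force: [1.0, -1.1, 0.1]
grip_width: 0.0651
```

```bash
python3 look.py w4 0.5584 -0.286 0.082 0.4945 -0.290 0.004 0.4487 -0.1275 0.095
```

```text
expected px 318.7 199.5
expected px 318.1 110.9
expected px 574.2 56.0
6.3 [ 0.5632 -0.2884  0.1895] 0.0653 [ 3.  -0.5  6.7] yaw 93.26
```

View pics/w4.png

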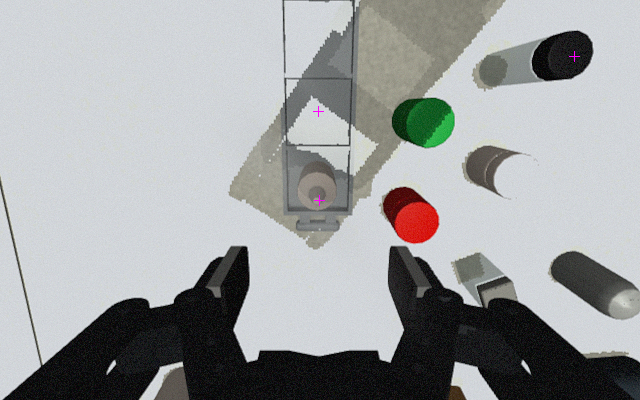

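The dropper stands upright in the lug bay with its nozzle at (317,195). Next is the vial at (567,53).

Emit:
drive_tool(targets=[{"grip":60,"dx":-0.036,"dy":0.05,"dz":0,"wx":0,"wy":0,"wz":0},{"grip":60,"dx":-0.07,"dy":0.1,"dz":0,"wx":0,"wy":0,"wz":0},{"grip":60,"dx":-0.1,"dy":0.145,"dz":-0.005,"wx":0,"wy":0,"wz":0},{"grip":60,"dx":-0.11,"dy":0.158,"dz":-0.01,"wx":0,"wy":0,"wz":0},{"grip":60,"dx":-0.11,"dy":0.158,"dz":-0.01,"wx":0,"wy":0,"wz":0}])

```text
time_s: 6.92
tool_pos: [0.4493, -0.1278, 0.1675]
tool_rot: [[0.0, -0.998, -0.058], [-0.0, -0.058, 0.998], [-1.0, -0.0, -0.0]]
wrist_force: [0.5, 0.7, 0.2]
grip_width: 0.0649
```

```bash
python3 look.py w5 0.4487 -0.1275 0.095 0.4487 -0.1275 0.0
```

```text
expected px 319.9 208.6
expected px 319.4 178.0
6.975 [ 0.45   -0.1287  0.168 ] 0.0654 [ 0.6 -0.3  1. ] yaw 93.28
```

View pics/w5.png

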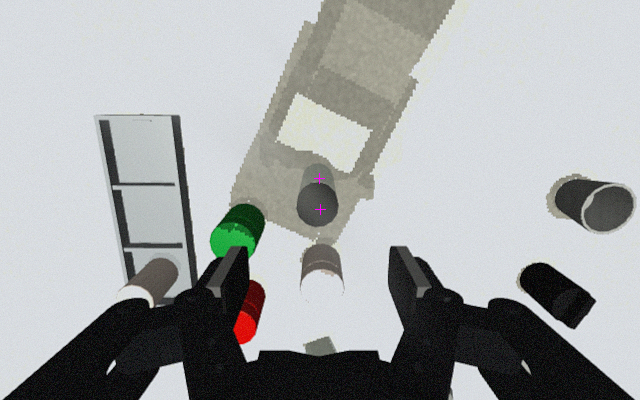

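Emit:
drive_tool(targets=[{"grip":60,"dx":-0.002,"dy":-0.001,"dz":-0.04,"wx":0,"wy":0,"wz":0},{"grip":60,"dx":-0.002,"dy":-0.001,"dz":-0.085,"wx":0,"wy":0,"wz":0},{"grip":60,"dx":-0.002,"dy":-0.001,"dz":-0.12,"wx":0,"wy":0,"wz":0},{"grip":60,"dx":-0.002,"dy":-0.001,"dz":-0.12,"wx":0,"wy":0,"wz":0},{"grip":255,"dx":-0.002,"dy":-0.001,"dz":-0.12,"wx":0,"wy":0,"wz":0},{"grip":255,"dx":-0.002,"dy":-0.001,"dz":-0.12,"wx":0,"wy":0,"wz":0},{"grip":255,"dx":-0.002,"dy":-0.001,"dz":-0.12,"wx":0,"wy":0,"wz":0},{"grip":255,"dx":-0.002,"dy":-0.001,"dz":-0.12,"wx":0,"wy":0,"wz":0}])

```text
time_s: 7.98
tool_pos: [0.4494, -0.1301, 0.0501]
tool_rot: [[0.004, -0.998, -0.057], [-0.002, -0.057, 0.998], [-1.0, -0.004, -0.002]]
wrist_force: [-0.6, -1.0, 5.6]
grip_width: 0.0288
```

Emit:
drive_tool(targets=[{"grip":255,"dx":0,"dy":0,"dz":0,"wx":0,"wy":0,"wz":0},{"grip":255,"dx":0,"dy":0,"dz":0.02,"wx":0,"wy":0,"wz":0},{"grip":255,"dx":0,"dy":0,"dz":0.07,"wx":0,"wy":0,"wz":0},{"grip":255,"dx":0,"dy":0,"dz":0.12,"wx":0,"wy":0,"wz":0},{"grip":255,"dx":0.01,"dy":-0.05,"dz":0.12,"wx":0,"wy":0,"wz":0},{"grip":255,"dx":0.03,"dy":-0.1,"dz":0.12,"wx":0,"wy":0,"wz":0},{"grip":255,"dx":0.048,"dy":-0.15,"dz":0.12,"wx":0,"wy":0,"wz":0},{"grip":255,"dx":0.048,"dy":-0.162,"dz":0.12,"wx":0,"wy":0,"wz":0}])

```text
time_s: 8.98
tool_pos: [0.4959, -0.2935, 0.1677]
tool_rot: [[-0.0, -0.999, -0.055], [0.0, -0.055, 0.999], [-1.0, 0.0, 0.0]]
wrist_force: [0.4, -1.0, -0.4]
grip_width: 0.0287
```

```bash
python3 look.py w6 0.4945 -0.29 0.004 0.4306 -0.2937 0.004
```

```text
expected px 322.6 178.2
expected px 322.7 109.8
9.025 [ 0.4953 -0.2934  0.1675] 0.0284 [ 0.1 -1.6 -0.1] yaw 93.15
```

View pics/w6.png

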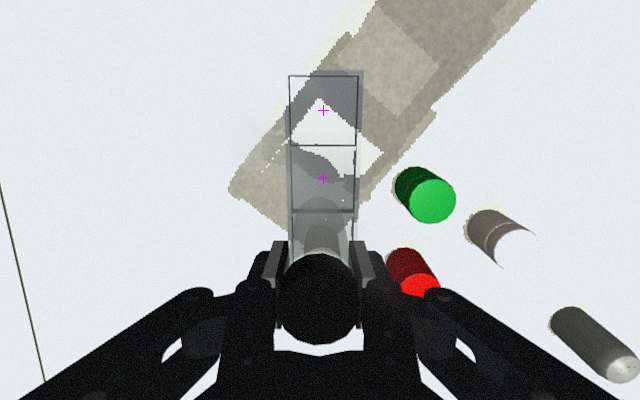

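The middle bay spans rows 146–211 and columns 291–356, with its centre at (323,178), exactly on the mark. I'll lower the vial.

Emit:
drive_tool(targets=[{"grip":255,"dx":0,"dy":0.003,"dz":-0.05,"wx":0,"wy":0,"wz":0},{"grip":255,"dx":0,"dy":0.003,"dz":-0.09,"wx":0,"wy":0,"wz":0},{"grip":255,"dx":0,"dy":0.003,"dz":-0.108,"wx":0,"wy":0,"wz":0},{"grip":255,"dx":0,"dy":0.003,"dz":-0.112,"wx":0,"wy":0,"wz":0},{"grip":255,"dx":0,"dy":0.003,"dz":-0.114,"wx":0,"wy":0,"wz":0},{"grip":255,"dx":0,"dy":0.003,"dz":-0.1155,"wx":0,"wy":0,"wz":0},{"grip":255,"dx":0,"dy":0.003,"dz":-0.1155,"wx":0,"wy":0,"wz":0}])

```text
time_s: 9.9
tool_pos: [0.4967, -0.2889, 0.0541]
tool_rot: [[0.003, -0.998, -0.057], [-0.002, -0.057, 0.998], [-1.0, -0.002, -0.002]]
wrist_force: [-0.1, -0.1, 2.3]
grip_width: 0.0286
```

Emit:
drive_tool(targets=[{"grip":120,"dx":0,"dy":0,"dz":0,"wx":0,"wy":0,"wz":0},{"grip":80,"dx":0,"dy":0,"dz":0,"wx":0,"wy":0,"wz":0},{"grip":60,"dx":0,"dy":0,"dz":0,"wx":0,"wy":0,"wz":0},{"grip":60,"dx":0,"dy":0,"dz":0,"wx":0,"wy":0,"wz":0},{"grip":60,"dx":0,"dy":0,"dz":0.04,"wx":0,"wy":0,"wz":0},{"grip":60,"dx":0,"dy":0,"dz":0.09,"wx":0,"wy":0,"wz":0},{"grip":60,"dx":0,"dy":0,"dz":0.13,"wx":0,"wy":0,"wz":0}])

```text
time_s: 10.78
tool_pos: [0.4958, -0.2884, 0.1843]
tool_rot: [[0.001, -0.998, -0.057], [-0.001, -0.057, 0.998], [-1.0, -0.001, -0.001]]
wrist_force: [0.4, -0.5, -1.1]
grip_width: 0.0656
```

```bash
python3 look.py w7 0.4945 -0.29 0.099
```

```text
expected px 317.3 201.8
10.825 [ 0.4984 -0.2902  0.1909] 0.0656 [ 2.1 -1.3  4.6] yaw 93.26
```

View pics/w7.png

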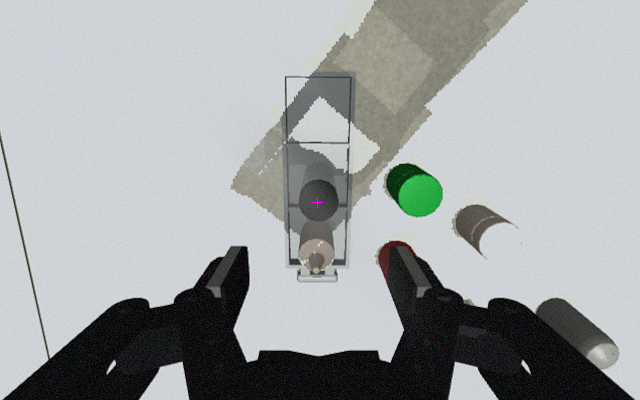

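The vial is upright in the middle bay at (318,200). Next is the hood.

Emit:
drive_tool(targets=[{"grip":60,"dx":0.007,"dy":0.06,"dz":0,"wx":0,"wy":0,"wz":0},{"grip":60,"dx":0.014,"dy":0.12,"dz":0,"wx":0,"wy":0,"wz":0},{"grip":60,"dx":0.021,"dy":0.18,"dz":0,"wx":0,"wy":0,"wz":0},{"grip":60,"dx":0.028,"dy":0.24,"dz":-0.005,"wx":0,"wy":0,"wz":0},{"grip":60,"dx":0.036,"dy":0.3,"dz":-0.015,"wx":0,"wy":0,"wz":0},{"grip":60,"dx":0.043,"dy":0.36,"dz":-0.025,"wx":0,"wy":0,"wz":0},{"grip":60,"dx":0.047,"dy":0.397,"dz":-0.03,"wx":0,"wy":0,"wz":0},{"grip":60,"dx":0.047,"dy":0.397,"dz":-0.03,"wx":0,"wy":0,"wz":0}])

```text
time_s: 11.82
tool_pos: [0.542, 0.1109, 0.1514]
tool_rot: [[-0.002, -0.998, -0.061], [-0.0, -0.061, 0.998], [-1.0, 0.002, 0.0]]
wrist_force: [-0.2, 0.6, 0.4]
grip_width: 0.0652
```

```bash
python3 look.py w8 0.543 0.109 0.064 0.543 0.109 0.052
```

```text
expected px 316.6 204.3
expected px 316.6 199.6
11.875 [0.5422 0.1096 0.1517] 0.0653 [ 0.5 -0.3  0.6] yaw 93.4
```

View pics/w8.png

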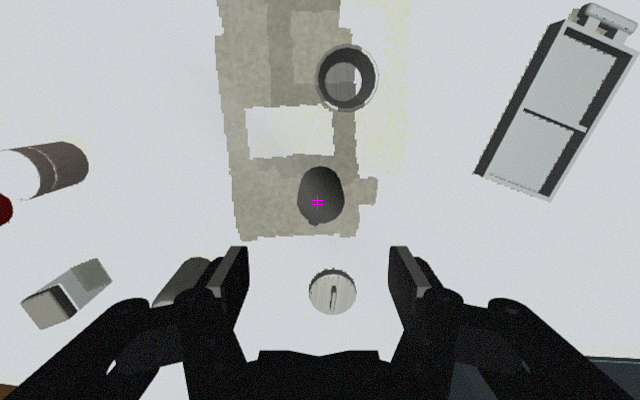

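```bash
python3 - <<'E'
from rig import camera
import cv2
c=camera("wrist"); im=c["img"][150:240,280:360,::-1]
cv2.imwrite("pics/w8c.png",cv2.convertScaleAbs(cv2.resize(im,None,fx=6,fy=6,interpolation=cv2.INTER_CUBIC),alpha=3,beta=0))
E
```

```text
(no output)
```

View pics/w8c.png

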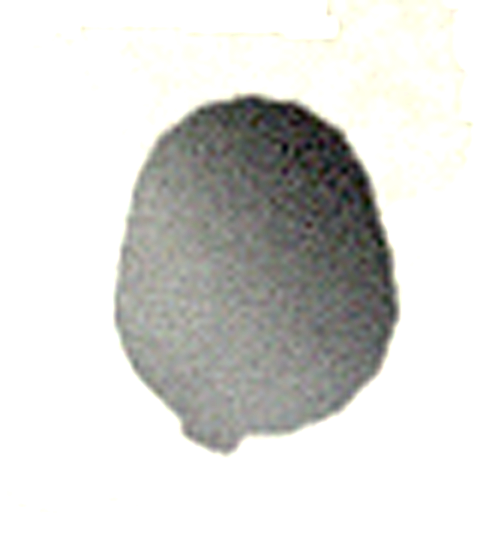

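The body top disk is centred at about (322,200), against an expected (317,200), so the hood is at y≈0.113. The scene view gave 0.114, which agrees. I'll correct by +3 mm and descend.

Emit:
drive_tool(targets=[{"grip":50,"dx":0,"dy":0.003,"dz":-0.04,"wx":0,"wy":0,"wz":0},{"grip":50,"dx":0,"dy":0.003,"dz":-0.09,"wx":0,"wy":0,"wz":0},{"grip":50,"dx":0,"dy":0.003,"dz":-0.12,"wx":0,"wy":0,"wz":0},{"grip":50,"dx":0,"dy":0.003,"dz":-0.132,"wx":0,"wy":0,"wz":0},{"grip":255,"dx":0,"dy":0.003,"dz":-0.132,"wx":0,"wy":0,"wz":0},{"grip":255,"dx":0,"dy":0.003,"dz":-0.132,"wx":0,"wy":0,"wz":0},{"grip":255,"dx":0,"dy":0.003,"dz":-0.132,"wx":0,"wy":0,"wz":0},{"grip":255,"dx":0,"dy":0.003,"dz":-0.132,"wx":0,"wy":0,"wz":0}])

```text
time_s: 12.92
tool_pos: [0.5442, 0.1118, 0.0222]
tool_rot: [[0.004, -0.998, -0.057], [0.0, -0.057, 0.998], [-1.0, -0.004, -0.0]]
wrist_force: [0.0, -1.1, 6.4]
grip_width: 0.0366
```

Emit:
drive_tool(targets=[{"grip":255,"dx":0,"dy":0,"dz":0,"wx":0,"wy":0,"wz":0},{"grip":255,"dx":0,"dy":0,"dz":0,"wx":0,"wy":0,"wz":0}])

```text
time_s: 13.18
tool_pos: [0.5441, 0.1118, 0.0222]
tool_rot: [[0.003, -0.998, -0.057], [-0.0, -0.057, 0.998], [-1.0, -0.003, -0.0]]
wrist_force: [-0.3, -2.1, 6.7]
grip_width: 0.0361
```

Emit:
drive_tool(targets=[{"grip":255,"dx":0,"dy":0,"dz":0.02,"wx":0,"wy":0,"wz":0},{"grip":255,"dx":0,"dy":0,"dz":0.07,"wx":0,"wy":0,"wz":0},{"grip":255,"dx":0,"dy":0,"dz":0.12,"wx":0,"wy":0,"wz":0},{"grip":255,"dx":-0.01,"dy":-0.03,"dz":0.15,"wx":0,"wy":0,"wz":0},{"grip":255,"dx":-0.025,"dy":-0.085,"dz":0.15,"wx":0,"wy":0,"wz":0},{"grip":255,"dx":-0.04,"dy":-0.14,"dz":0.15,"wx":0,"wy":0,"wz":0},{"grip":255,"dx":-0.055,"dy":-0.195,"dz":0.15,"wx":0,"wy":0,"wz":0},{"grip":255,"dx":-0.07,"dy":-0.25,"dz":0.15,"wx":0,"wy":0,"wz":0}])

```text
time_s: 14.18
tool_pos: [0.4718, -0.1396, 0.1715]
tool_rot: [[0.001, -0.998, -0.057], [-0.0, -0.057, 0.998], [-1.0, -0.001, -0.0]]
wrist_force: [0.5, -0.9, -0.7]
grip_width: 0.0365
```

Emit:
drive_tool(targets=[{"grip":255,"dx":-0.015,"dy":-0.055,"dz":0,"wx":0,"wy":0,"wz":0},{"grip":255,"dx":-0.03,"dy":-0.11,"dz":0,"wx":0,"wy":0,"wz":0},{"grip":255,"dx":-0.045,"dy":-0.155,"dz":0,"wx":0,"wy":0,"wz":0},{"grip":255,"dx":-0.045,"dy":-0.155,"dz":0,"wx":0,"wy":0,"wz":0}])

```text
time_s: 14.68
tool_pos: [0.4266, -0.2956, 0.1713]
tool_rot: [[0.001, -0.999, -0.052], [-0.001, -0.052, 0.999], [-1.0, -0.001, -0.001]]
wrist_force: [0.7, 0.9, -0.0]
grip_width: 0.0366
```

```bash
python3 look.py w9 0.4306 -0.2937 0.004
```

```text
expected px 320.7 182.6
14.725 [ 0.427  -0.2941  0.171 ] 0.0367 [ 0.3  1.6 -0.6] yaw 93.1
```

View pics/w9.png

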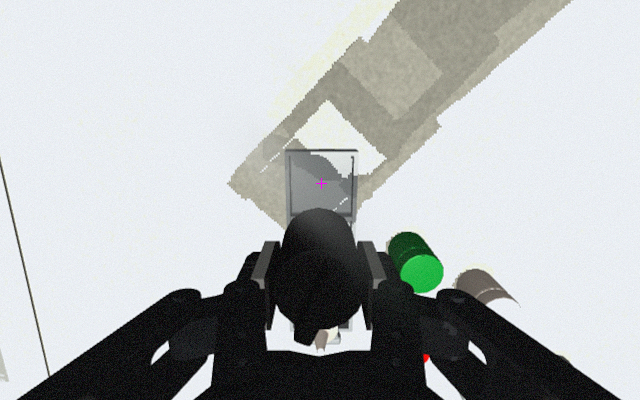

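The bay centre (321,182) is on the mark. I'll lower the hood.

Emit:
drive_tool(targets=[{"grip":255,"dx":0.001,"dy":0,"dz":-0.05,"wx":0,"wy":0,"wz":0},{"grip":255,"dx":0.001,"dy":0,"dz":-0.1,"wx":0,"wy":0,"wz":0},{"grip":255,"dx":0.001,"dy":0,"dz":-0.13,"wx":0,"wy":0,"wz":0},{"grip":255,"dx":0.001,"dy":0,"dz":-0.142,"wx":0,"wy":0,"wz":0},{"grip":255,"dx":0.001,"dy":0,"dz":-0.144,"wx":0,"wy":0,"wz":0},{"grip":255,"dx":0.001,"dy":0,"dz":-0.146,"wx":0,"wy":0,"wz":0},{"grip":255,"dx":0.001,"dy":0,"dz":-0.146,"wx":0,"wy":0,"wz":0}])

```text
time_s: 15.6
tool_pos: [0.4298, -0.2936, 0.0262]
tool_rot: [[0.002, -0.998, -0.057], [-0.001, -0.057, 0.998], [-1.0, -0.002, -0.001]]
wrist_force: [-0.6, 2.7, 5.0]
grip_width: 0.0366
```

Emit:
drive_tool(targets=[{"grip":120,"dx":0,"dy":0,"dz":0,"wx":0,"wy":0,"wz":0},{"grip":80,"dx":0,"dy":0,"dz":0,"wx":0,"wy":0,"wz":0},{"grip":60,"dx":0,"dy":0,"dz":0,"wx":0,"wy":0,"wz":0},{"grip":60,"dx":0,"dy":0,"dz":0,"wx":0,"wy":0,"wz":0},{"grip":60,"dx":0,"dy":0,"dz":0.03,"wx":0,"wy":0,"wz":0},{"grip":60,"dx":0,"dy":0,"dz":0.08,"wx":0,"wy":0,"wz":0},{"grip":60,"dx":0,"dy":0,"dz":0.14,"wx":0,"wy":0,"wz":0},{"grip":60,"dx":0.02,"dy":0.035,"dz":0.15,"wx":0,"wy":0,"wz":0}])

```text
time_s: 16.6
tool_pos: [0.4507, -0.2611, 0.1804]
tool_rot: [[0.008, -0.999, -0.053], [-0.006, -0.053, 0.999], [-1.0, -0.008, -0.007]]
wrist_force: [0.6, -0.6, 0.3]
grip_width: 0.0655
```

Emit:
drive_tool(targets=[{"grip":60,"dx":0.03,"dy":0.045,"dz":-0.01,"wx":0,"wy":0,"wz":0},{"grip":60,"dx":0.06,"dy":0.09,"dz":-0.02,"wx":0,"wy":0,"wz":0},{"grip":60,"dx":0.087,"dy":0.14,"dz":-0.025,"wx":0,"wy":0,"wz":0},{"grip":60,"dx":0.087,"dy":0.14,"dz":-0.025,"wx":0,"wy":0,"wz":0}])

```text
time_s: 17.1
tool_pos: [0.5363, -0.1152, 0.1485]
tool_rot: [[-0.001, -0.998, -0.062], [0.001, -0.062, 0.998], [-1.0, 0.001, 0.001]]
wrist_force: [1.8, -0.5, -0.8]
grip_width: 0.065
```

```bash
python3 look.py w10 0.537 -0.1195 0.056 0.4945 -0.29 0.099 0.4306 -0.2937 0.056
```

```text
expected px 313.4 201.6
expected px 25.7 136.5
expected px 57.9 31.1
17.15 [ 0.5358 -0.1168  0.1488] 0.0653 [-0.4 -0.1 -0.3] yaw 93.45
```

View pics/w10.png

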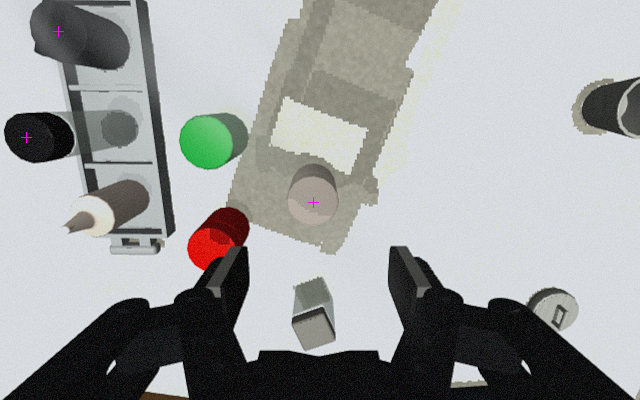

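The vial, hood and dropper all stand in their bays. The white jar's lid is at (313,201), on its mark; the red and green look-alikes are at (215,245) and (210,140). I'll grip the white one.

Emit:
drive_tool(targets=[{"grip":50,"dx":0.001,"dy":-0.003,"dz":-0.04,"wx":0,"wy":0,"wz":0},{"grip":50,"dx":0.001,"dy":-0.003,"dz":-0.09,"wx":0,"wy":0,"wz":0},{"grip":50,"dx":0.001,"dy":-0.003,"dz":-0.12,"wx":0,"wy":0,"wz":0},{"grip":50,"dx":0.001,"dy":-0.003,"dz":-0.129,"wx":0,"wy":0,"wz":0},{"grip":255,"dx":0.001,"dy":-0.003,"dz":-0.129,"wx":0,"wy":0,"wz":0},{"grip":255,"dx":0.001,"dy":-0.003,"dz":-0.129,"wx":0,"wy":0,"wz":0},{"grip":255,"dx":0.001,"dy":-0.003,"dz":-0.129,"wx":0,"wy":0,"wz":0},{"grip":255,"dx":0.001,"dy":-0.003,"dz":-0.129,"wx":0,"wy":0,"wz":0}])

```text
time_s: 18.15
tool_pos: [0.538, -0.1219, 0.0222]
tool_rot: [[0.003, -0.998, -0.057], [-0.001, -0.057, 0.998], [-1.0, -0.003, -0.002]]
wrist_force: [-0.1, -1.9, 5.4]
grip_width: 0.0386
```

Emit:
drive_tool(targets=[{"grip":255,"dx":0,"dy":0,"dz":0,"wx":0,"wy":0,"wz":0}])

```text
time_s: 18.27
tool_pos: [0.538, -0.1219, 0.0222]
tool_rot: [[0.003, -0.998, -0.057], [-0.001, -0.057, 0.998], [-1.0, -0.003, -0.002]]
wrist_force: [-0.1, -0.6, 7.1]
grip_width: 0.039
```

Emit:
drive_tool(targets=[{"grip":255,"dx":0,"dy":0,"dz":0.02,"wx":0,"wy":0,"wz":0},{"grip":255,"dx":0,"dy":0,"dz":0.07,"wx":0,"wy":0,"wz":0},{"grip":255,"dx":0,"dy":0,"dz":0.12,"wx":0,"wy":0,"wz":0},{"grip":255,"dx":-0.01,"dy":0.04,"dz":0.15,"wx":0,"wy":0,"wz":-3},{"grip":255,"dx":-0.022,"dy":0.1,"dz":0.15,"wx":0,"wy":0,"wz":-8},{"grip":255,"dx":-0.035,"dy":0.155,"dz":0.15,"wx":0,"wy":0,"wz":-12},{"grip":255,"dx":-0.048,"dy":0.21,"dz":0.15,"wx":0,"wy":0,"wz":-16},{"grip":255,"dx":-0.06,"dy":0.265,"dz":0.15,"wx":0,"wy":0,"wz":-20}])

```text
time_s: 19.27
tool_pos: [0.4757, 0.1455, 0.1715]
tool_rot: [[0.001, -0.957, 0.29], [0.0, 0.29, 0.957], [-1.0, -0.001, 0.001]]
wrist_force: [0.6, 0.3, -0.1]
grip_width: 0.0384
```

Emit:
drive_tool(targets=[{"grip":255,"dx":-0.012,"dy":0.055,"dz":0,"wx":0,"wy":0,"wz":0},{"grip":255,"dx":-0.024,"dy":0.11,"dz":0,"wx":0,"wy":0,"wz":0},{"grip":255,"dx":-0.038,"dy":0.168,"dz":0,"wx":0,"wy":0,"wz":0},{"grip":255,"dx":-0.038,"dy":0.168,"dz":0,"wx":0,"wy":0,"wz":0}])

```text
time_s: 19.77
tool_pos: [0.437, 0.315, 0.1713]
tool_rot: [[0.0, -0.959, 0.282], [0.001, 0.282, 0.959], [-1.0, -0.0, 0.001]]
wrist_force: [-0.0, 0.1, -0.4]
grip_width: 0.0386
```

```bash
python3 look.py w11 0.4389 0.3124 0.004 0.5001 0.2936 0.004
```

```text
expected px 316.5 180.9
expected px 315.8 240.8
19.825 [0.4376 0.3133 0.1711] 0.0386 [-0.  -0.4 -0.6] yaw 73.48
```

View pics/w11.png

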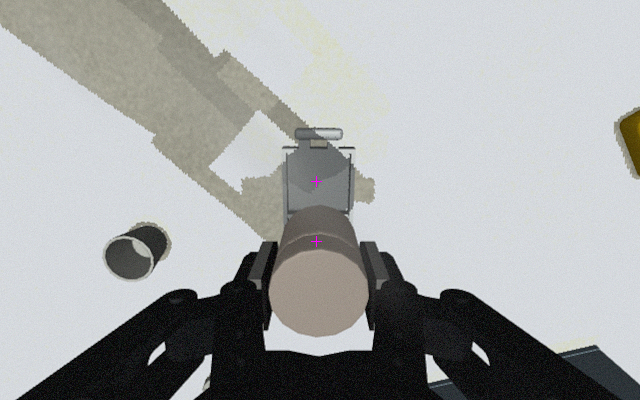

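Bay centre is at (319,181), against the mark at (316,181), so it is about 2–3 mm further to +y. The jar column (319) already matches it. I'll lower.

Emit:
drive_tool(targets=[{"grip":255,"dx":0.001,"dy":0.001,"dz":-0.05,"wx":0,"wy":0,"wz":0},{"grip":255,"dx":0.001,"dy":0.001,"dz":-0.1,"wx":0,"wy":0,"wz":0},{"grip":255,"dx":0.001,"dy":0.001,"dz":-0.13,"wx":0,"wy":0,"wz":0},{"grip":255,"dx":0.001,"dy":0.001,"dz":-0.142,"wx":0,"wy":0,"wz":0},{"grip":255,"dx":0.001,"dy":0.001,"dz":-0.144,"wx":0,"wy":0,"wz":0},{"grip":255,"dx":0.001,"dy":0.001,"dz":-0.146,"wx":0,"wy":0,"wz":0},{"grip":255,"dx":0.001,"dy":0.001,"dz":-0.146,"wx":0,"wy":0,"wz":0}])

```text
time_s: 20.7
tool_pos: [0.4408, 0.3129, 0.0262]
tool_rot: [[0.002, -0.958, 0.288], [0.001, 0.288, 0.958], [-1.0, -0.002, 0.001]]
wrist_force: [-0.8, -2.1, 6.3]
grip_width: 0.0388
```

Emit:
drive_tool(targets=[{"grip":120,"dx":0,"dy":0,"dz":0,"wx":0,"wy":0,"wz":0},{"grip":80,"dx":0,"dy":0,"dz":0,"wx":0,"wy":0,"wz":0},{"grip":60,"dx":0,"dy":0,"dz":0,"wx":0,"wy":0,"wz":0},{"grip":60,"dx":0,"dy":0,"dz":0,"wx":0,"wy":0,"wz":0},{"grip":60,"dx":0,"dy":0,"dz":0.03,"wx":0,"wy":0,"wz":0},{"grip":60,"dx":0,"dy":0,"dz":0.08,"wx":0,"wy":0,"wz":0},{"grip":60,"dx":0,"dy":0,"dz":0.14,"wx":0,"wy":0,"wz":0},{"grip":60,"dx":0.02,"dy":-0.04,"dz":0.15,"wx":0,"wy":0,"wz":0}])

```text
time_s: 21.7
tool_pos: [0.4619, 0.2752, 0.1804]
tool_rot: [[0.009, -0.959, 0.284], [0.005, 0.284, 0.959], [-1.0, -0.007, 0.007]]
wrist_force: [0.4, 0.3, -0.2]
grip_width: 0.0651
```

Emit:
drive_tool(targets=[{"grip":60,"dx":0.027,"dy":-0.054,"dz":0,"wx":0,"wy":0,"wz":5},{"grip":60,"dx":0.054,"dy":-0.108,"dz":0,"wx":0,"wy":0,"wz":10},{"grip":60,"dx":0.081,"dy":-0.163,"dz":0,"wx":0,"wy":0,"wz":15},{"grip":60,"dx":0.108,"dy":-0.218,"dz":0,"wx":0,"wy":0,"wz":20},{"grip":60,"dx":0.135,"dy":-0.273,"dz":0,"wx":0,"wy":0,"wz":25},{"grip":60,"dx":0.162,"dy":-0.328,"dz":-0.01,"wx":0,"wy":0,"wz":30},{"grip":60,"dx":0.189,"dy":-0.384,"dz":-0.02,"wx":0,"wy":0,"wz":35},{"grip":60,"dx":0.189,"dy":-0.384,"dz":-0.02,"wx":0,"wy":0,"wz":35}])

```text
time_s: 22.7
tool_pos: [0.6489, -0.1149, 0.1524]
tool_rot: [[-0.002, -0.951, -0.309], [0.0, -0.309, 0.951], [-1.0, 0.002, 0.001]]
wrist_force: [0.7, 0.1, 0.3]
grip_width: 0.0648
```

```bash
python3 look.py w12 0.650 -0.111 0.062; python3 - <<'E'
import cv2
im=cv2.imread("pics/w12.png"); cv2.imwrite("pics/w12c.png",cv2.resize(im[140:260,260:380],None,fx=5,fy=5,interpolation=cv2.INTER_CUBIC))
E
```

```text
expected px 323.8 205.1
22.75 [ 0.6485 -0.113   0.153 ] 0.0656 [ 1.2  0.1 -0.8] yaw 108.07
```

View pics/w12.png

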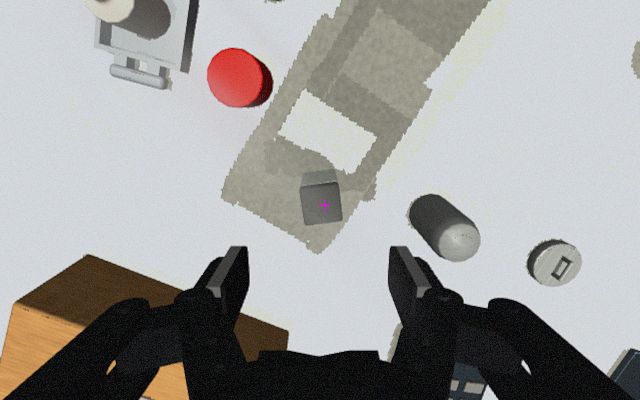

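View pics/w12c.png

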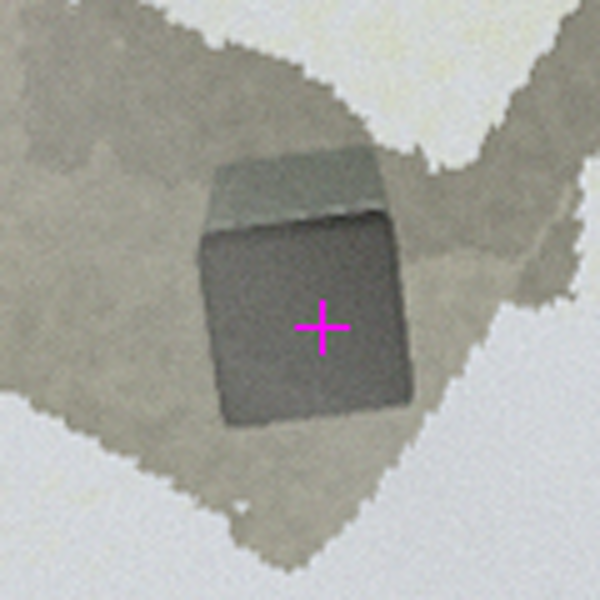

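The cell's cap is at about (321,203) in the wrist view. It is turned about 7° counter-clockwise from the jaws and 2–3 mm off the mark. I'll cast the corners for exact numbers.

```bash
python3 - <<'E'
from rig import camera
from h import *
c=camera("wrist")
P=np.array([onz(c,260+(u+.5)/5-.5,140+(v+.5)/5-.5,.062)[:2] for u,v in [(203,236),(388,212),(411,402),(226,424)]])
print(P.mean(0).round(4),[round(np.linalg.norm(P[i]-P[i-1]),4) for i in range(4)],[np.degrees(np.arctan2(*(P[b]-P[a])[::-1])).round(1) for a,b in [(0,1),(3,2)]],[np.degrees(np.arctan2(*(P[b]-P[a])[::-1])).round(1) for a,b in [(3,0),(2,1)]])
E
```

```text
[ 0.6493 -0.1113] [np.float64(0.0301), np.float64(0.0277), np.float64(0.0303), np.float64(0.0287)] [np.float64(115.7), np.float64(115.3)] [np.float64(-156.0), np.float64(-154.2)]
```

Emit:
drive_tool(targets=[{"grip":60,"dx":0.001,"dy":0.001,"dz":-0.03,"wx":0,"wy":0,"wz":7},{"grip":60,"dx":0.001,"dy":0.001,"dz":-0.08,"wx":0,"wy":0,"wz":7},{"grip":60,"dx":0.001,"dy":0.001,"dz":-0.115,"wx":0,"wy":0,"wz":7},{"grip":60,"dx":0.001,"dy":0.001,"dz":-0.128,"wx":0,"wy":0,"wz":7},{"grip":255,"dx":0.001,"dy":0.001,"dz":-0.128,"wx":0,"wy":0,"wz":7},{"grip":255,"dx":0.001,"dy":0.001,"dz":-0.128,"wx":0,"wy":0,"wz":7},{"grip":255,"dx":0.001,"dy":0.001,"dz":-0.128,"wx":0,"wy":0,"wz":7},{"grip":255,"dx":0.001,"dy":0.001,"dz":-0.128,"wx":0,"wy":0,"wz":7}])

```text
time_s: 23.8
tool_pos: [0.6513, -0.1106, 0.0289]
tool_rot: [[0.004, -0.904, -0.426], [-0.001, -0.427, 0.904], [-1.0, -0.003, -0.002]]
wrist_force: [-1.0, 1.3, 5.8]
grip_width: 0.0293
```

Emit:
drive_tool(targets=[{"grip":255,"dx":0,"dy":0,"dz":0,"wx":0,"wy":0,"wz":0},{"grip":255,"dx":0,"dy":0,"dz":0,"wx":0,"wy":0,"wz":0}])

```text
time_s: 24.05
tool_pos: [0.6513, -0.1105, 0.0288]
tool_rot: [[0.004, -0.904, -0.426], [-0.0, -0.426, 0.904], [-1.0, -0.003, -0.002]]
wrist_force: [0.1, 1.5, 5.8]
grip_width: 0.0293
```

Emit:
drive_tool(targets=[{"grip":255,"dx":0,"dy":0,"dz":0.02,"wx":0,"wy":0,"wz":0},{"grip":255,"dx":0,"dy":0,"dz":0.07,"wx":0,"wy":0,"wz":0},{"grip":255,"dx":0,"dy":0,"dz":0.12,"wx":0,"wy":0,"wz":0},{"grip":255,"dx":-0.014,"dy":0.04,"dz":0.15,"wx":0,"wy":0,"wz":-5},{"grip":255,"dx":-0.034,"dy":0.095,"dz":0.15,"wx":0,"wy":0,"wz":-12},{"grip":255,"dx":-0.054,"dy":0.15,"dz":0.15,"wx":0,"wy":0,"wz":-20},{"grip":255,"dx":-0.074,"dy":0.205,"dz":0.15,"wx":0,"wy":0,"wz":-28},{"grip":255,"dx":-0.095,"dy":0.26,"dz":0.15,"wx":0,"wy":0,"wz":-36}])

```text
time_s: 25.05
tool_pos: [0.5537, 0.1512, 0.1776]
tool_rot: [[0.001, -0.982, 0.191], [0.0, 0.191, 0.982], [-1.0, -0.001, 0.0]]
wrist_force: [1.0, 0.1, 0.2]
grip_width: 0.0293
```

Emit:
drive_tool(targets=[{"grip":255,"dx":-0.02,"dy":0.055,"dz":0,"wx":0,"wy":0,"wz":-3},{"grip":255,"dx":-0.04,"dy":0.11,"dz":0,"wx":0,"wy":0,"wz":-6},{"grip":255,"dx":-0.055,"dy":0.146,"dz":0,"wx":0,"wy":0,"wz":-6},{"grip":255,"dx":-0.055,"dy":0.146,"dz":0,"wx":0,"wy":0,"wz":-6}])

```text
time_s: 25.55
tool_pos: [0.4984, 0.2978, 0.1773]
tool_rot: [[0.001, -0.959, 0.284], [0.0, 0.284, 0.959], [-1.0, -0.001, 0.001]]
wrist_force: [-1.1, -0.4, -0.1]
grip_width: 0.0293
```

```bash
python3 look.py w13 0.4397 0.315 0.060 0.5009 0.296 0.004
```

```text
expected px 318.7 116.0
expected px 317.6 179.7
25.6 [0.4991 0.2965 0.1772] 0.0293 [ 0.6  0.2 -0.8] yaw 73.4
```

View pics/w13.png

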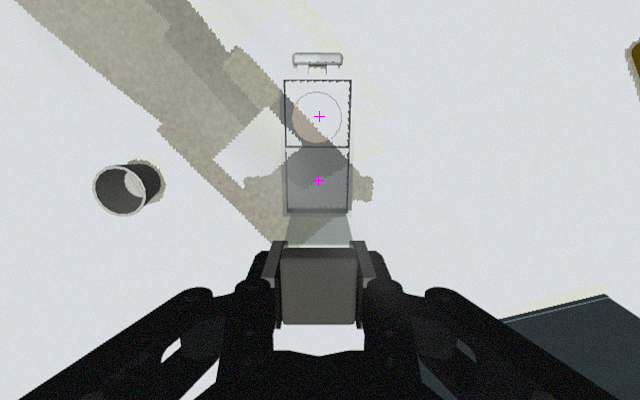

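The jar stands in the lug bay at (317,117). The other bay's centre (318,180) is on the mark. I'll lower the cell.

Emit:
drive_tool(targets=[{"grip":255,"dx":0.001,"dy":0,"dz":-0.05,"wx":0,"wy":0,"wz":0},{"grip":255,"dx":0.001,"dy":0,"dz":-0.1,"wx":0,"wy":0,"wz":0},{"grip":255,"dx":0.001,"dy":0,"dz":-0.13,"wx":0,"wy":0,"wz":0},{"grip":255,"dx":0.001,"dy":0,"dz":-0.141,"wx":0,"wy":0,"wz":0},{"grip":255,"dx":0.001,"dy":0,"dz":-0.144,"wx":0,"wy":0,"wz":0},{"grip":255,"dx":0.001,"dy":0,"dz":-0.146,"wx":0,"wy":0,"wz":0},{"grip":255,"dx":0.001,"dy":0,"dz":-0.146,"wx":0,"wy":0,"wz":0}])

```text
time_s: 26.48
tool_pos: [0.5021, 0.296, 0.0328]
tool_rot: [[0.003, -0.958, 0.288], [0.001, 0.288, 0.958], [-1.0, -0.003, 0.002]]
wrist_force: [-1.2, -2.2, 5.8]
grip_width: 0.0294
```

Emit:
drive_tool(targets=[{"grip":130,"dx":0,"dy":0,"dz":0,"wx":0,"wy":0,"wz":0},{"grip":80,"dx":0,"dy":0,"dz":0,"wx":0,"wy":0,"wz":0},{"grip":60,"dx":0,"dy":0,"dz":0,"wx":0,"wy":0,"wz":0},{"grip":60,"dx":0,"dy":0,"dz":0,"wx":0,"wy":0,"wz":0},{"grip":60,"dx":0,"dy":0,"dz":0.03,"wx":0,"wy":0,"wz":0},{"grip":60,"dx":0,"dy":0,"dz":0.08,"wx":0,"wy":0,"wz":0},{"grip":60,"dx":0,"dy":0,"dz":0.14,"wx":0,"wy":0,"wz":0},{"grip":60,"dx":0,"dy":0.03,"dz":0.19,"wx":0,"wy":0,"wz":0}])

```text
time_s: 27.48
tool_pos: [0.5009, 0.3251, 0.2227]
tool_rot: [[0.001, -0.957, 0.29], [0.0, 0.29, 0.957], [-1.0, -0.001, 0.001]]
wrist_force: [1.1, 0.0, -0.5]
grip_width: 0.0653
```

Emit:
drive_tool(targets=[{"grip":60,"dx":-0.03,"dy":0.05,"dz":0.02,"wx":0,"wy":0,"wz":0},{"grip":60,"dx":-0.06,"dy":0.1,"dz":0.02,"wx":0,"wy":0,"wz":0},{"grip":60,"dx":-0.09,"dy":0.15,"dz":0.02,"wx":0,"wy":0,"wz":0},{"grip":60,"dx":-0.12,"dy":0.2,"dz":0.02,"wx":0,"wy":0,"wz":0},{"grip":60,"dx":-0.12,"dy":0.2,"dz":0.02,"wx":0,"wy":0,"wz":0}])

```text
time_s: 28.1
tool_pos: [0.3779, 0.5285, 0.2398]
tool_rot: [[-0.001, -0.959, 0.283], [0.0, 0.283, 0.959], [-1.0, 0.001, -0.0]]
wrist_force: [-0.1, -0.5, -0.0]
grip_width: 0.0655
```

```bash
python3 - <<'E'
from rig import manip, camera
import cv2
for n,(a,b,c,d) in {"scene":(150,270,150,450),"top":(145,275,170,460)}.items():
    im=camera(n)["img"][a:b,c:d,::-1]; cv2.imwrite(f"pics/f_{n}.png",cv2.convertScaleAbs(cv2.resize(im,None,fx=2.65,fy=2.65,interpolation=cv2.INTER_CUBIC),alpha=1.5,beta=10))
s=manip.get_state(); print(s["time_s"],s["tool_pos"],s["grip_width"])
E
```

```text
28.2 [0.38009528 0.52598116 0.23983199] 0.06506287213737146
```

View pics/f_scene.png

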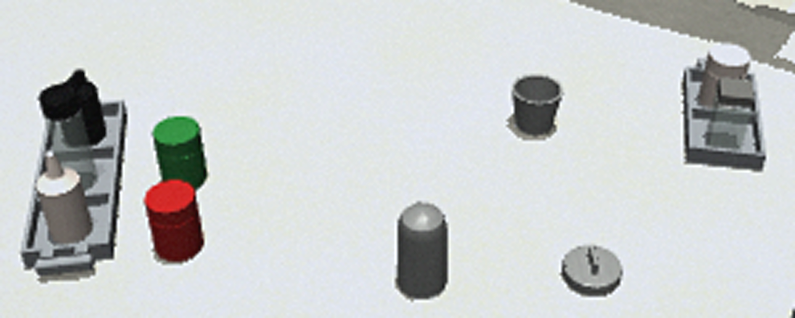

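View pics/f_top.png

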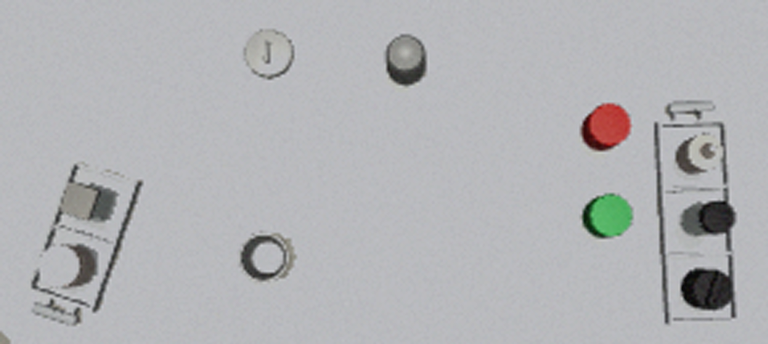

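The final views show all five parts upright in the right bays: dropper (705,150), vial (715,217) and hood (708,288) in tray3, jar (62,265) and cell (85,200) in tray2. The egg cup, shaker, plug and both coloured jars are where they started, and the arm is clear.

```bash
python3 -c "
from rig import manip
print(manip.close_job())"
```

```text
the job is handed in; nothing more can be done
None
```

Both kits are made up and the job is handed in at about 28 s of robot time, well under the 128 s limit. I placed the parts in the order asked:
- **Three-bay tray:** the dropper bottle is in the lug bay, the vial in the middle bay and the hood in the last bay.
- **Two-bay tray:** the white jar is in the lug bay and the square cell in the other bay.

**Placing:** I lowered each part until it touched the bay floor, with 2–6 N at the wrist, then let it go. The TCP height at contact matched a part standing flat on the 4 mm floor to within about 1 mm.

**Last look:** The scene and top views show all five upright in the right bays. By eye, the egg cup, shaker, plug and the red and green jars are where they started, and the arm is clear of everything.

**What disagreed:** My first estimates were 2–4 mm off for the tray centres and the hood, and about 7° off for the cell's turn. I corrected each from the wrist camera before gripping or lowering. No check failed.

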